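# Close the measuring board on a fossil slab

### The arm

A 6-joint arm with a two-finger parallel gripper is mounted at the origin on a cart in front of the work surface, level with it; the furniture and walls round the work are solid. World frame = base frame: x ahead of the robot, y to its left, z up, the work surface at z = 0. Lengths are in mm, angles in rad, forces in N, time in s.
With the tool pointing down it reaches from about 350 to 775 mm from the base axis. Payload 7.3 kg.
Tool frame: the origin (TCP) lies between the finger pads; the fingertips stand 25 mm ahead of it and the grasp point (between the pads) lies 6 mm ahead of it; z points along the fingers, y is the line along which they close (so a half turn about z gives the same grasp; the last joint's range is limited). The gripper opens to 92 mm and grips with 3 to 60 N. Pads are 19 mm wide; open, the fingers measure 130 mm over their backs; the gripper's body (75 mm by 190 mm) begins 47 mm behind the grasp point.
Start: joints at [-1.379, 0.342, 1.524, -0, 1.275, -0.146], TCP at [174.014, -495.34, 251.741] pointing down, gripper open.
Joint ranges: [-2.53, 2.53], [-0.77, 2.02], [0.04, 2.7], [-1, 4.14], [0.28, 2.66], [-3.11, 3.11]. Speed limits (rad/s): [2.57, 2.57, 3.14, 3.14, 3.14, 3.14].

### API

Orientations are given as [roll, pitch, yaw] about the fixed x, y, z axes, in that order (R = Rz(yaw) Ry(pitch) Rx(roll)).
In Python, from plant import bot gives the robot as it stands.
- The arm moves only by the tool play_rows, never from a script. Its argument "commands" is a list of rows, each an object of numbers: "x", "y", "z": the shift along the tool's x, y, z in m; "twist": the turn about the tool's z in degrees. In form: [{"x": .., "y": .., "z": .., "twist": ..}, ...]. A call has exactly 8 rows; each row is the pose to reach, as a shift and turn from the pose commanded when the call began, along the tool's axes at that moment; what a row does not reach only later rows make up. A row lasts 1/10 s, in which the tool goes at most 50 mm and 8.59 degrees, less where a joint would pass 70% of its speed; a pose out of reach is approached as far as the arm can. A call with a gripper value outside its range is refused whole. "jaw" is the closure, from 0 (fully open) to 1 (shut), set as the call begins (left out, the last holds). The fingers move at their own pace and stop on an object; the grip force is fixed at half the most. Time passes only in rows, so rows that repeat a pose let the fingers close, or fill a call up. It gives the time, the measured TCP pose, the force, the opening and the grip force at its end, in the units of the state.
- bot.get_obs(): the state, without advancing time (a new reading comes with each control period).
- bot.capture(name): name is "side" or "top"; returns a dict with "pixels" (384x512x3 uint8, red, green, blue), "fx", "fy", "cx", "cy" (pixels), "k1" (the pictures are not rectified: a ray, as slopes to the right and down, at radius r is drawn at 1 + k1 r^2 times it, then the intrinsics apply), "eye" and "rotation" of the camera in the world. Camera axes: x right, y down, z forward; pixel columns grow to the right and rows downward; lengths in mm; the calibration is good to about 2 mm. A picture is of the moment at which its call begins. There is no depth.
- bot.close_job(): hands the job in; it is judged then, once.
The state is a dict: "time": time; "joint_positions": joint angles; "dq": joint speeds; "tau": joint torques, N m; "tool_pos": TCP position; "tcp_rot": TCP orientation; "contact_force": force on the tool from outside, world axes, zero at the start; "moment": the same for the moment, N m; "grip_width": finger opening in mm; "finger_force": force on a finger pad.
Only numpy, scipy, OpenCV 4.12 (cv2) and the standard library are available. Lean on these libraries where they do the work, as an engineer would, in place of code of your own. Each camera call takes 0.05 s, during which the arm holds its last target. There are 200 camera calls.

### The job

Measure the small brown stone slab that lies on the wooden measuring board: slide the board's jaw by its black knob along the track, pushing the slab ahead of it, until the slab sits snugly between the jaw and the fixed fence. Leave the slab lying flat there, do not crush it, and let go of the knob.

Things in the scene. Friction and masses are not known exactly. Their poses are not given: they have to be found in the camera images.
- board: Wooden measuring board, 115 x 310 x 14 mm, fixed to the bench. Origin: centre of its underside. Its y axis runs along the track (+y towards the fence, -y towards the jaw's open end), its z axis is up. Its top, on which the slab lies, is 14 mm above the bench; two aluminium guide strips 7 mm wide and 8 mm high run along its long edges, their centres 51 mm either side of the centre line. A paper strip with tick marks 10 mm apart lies along one side.
- jaw (a joint): Position of the sliding jaw in m: 0 is fully open, and it grows as the jaw moves along the board's +y towards the fence, up to 0.145. The jaw slides with light friction (1.5 N) and stays where it is left.
- jaw_knob (a point): Middle of the jaw's black upright knob, the grip: a block 22 mm across the track x 18 mm along the track x 42 mm tall, its top at 79.5 mm above the bench. This point lies 60.5 mm above the bench. The knob stands on a flat aluminium carriage, 112 mm across and 60 mm along the track, whose top is 35.5 mm above the bench (41.5 mm in a 30 x 26 mm pad under the knob). Axes as the board's.
- jaw_face (a point): Middle of the jaw's flat measuring face, which looks along the board's +y: 90 mm wide, its top edge 39.5 mm above the bench. This point lies 21 mm above the bench, 37 mm ahead (along +y) of the knob's centre. Axes as the board's.
- fence_face (a point): Middle of the flat face of the fence, an aluminium bar 112 mm across and 18 mm thick, screwed fast across the board at varying places; its top is 38 mm above the bench, with two thumbscrews 7 mm higher. The face looks along the board's -y, towards the jaw, and is parallel to it. This point lies 21 mm above the bench. Axes as the board's. The clear gap between jaw and fence is the horizontal distance from jaw_face to this point.
- slab_mid (a point): Centre of the loose brown stone slab that is to be measured, half-way up: irregular, 41 mm (its x) by 53 mm (its y) by 13 mm thick, 20 to 40 g. It lies flat on the board between jaw and fence, with its longer side roughly along the track. Measured along the track it takes 50 to 56 mm, depending on how it has turned.

How it is judged:
By the outcome, as a careful person would: the job done as asked, in the order asked, and still so for the second after the job is handed in, with the robot touching nothing.
It also fails if it takes over 32 s, if anything falls off the work surface, if the arm or the gripper's body presses on something with over 40 N, if the wrist force passes 120 N, or if a joint passes its speed limit or range.

## Working session

There is one attempt and no reset: what is moved stays moved. The work goes in short steps, Python scripts to look and compute and a tool call to move; the robot and the scene stay as the last step left them, time stands still between calls to the robot, and variables do not carry over. Pictures are saved under pics/ and viewed, at most 10 in all, crops included, and the job is handed in when it is done.

Besides the shell and the picture viewer there is one more tool, called after "Request:" as name(argument=value, ...) on one line, values as JSON. play_rows: Moves the arm, as the interface text tells. Its arguments: {"type":"object","properties":{"commands":{"type":"array"},"jaw":{"type":"number"}},"required":["commands"]}

```bash
mkdir -p pics; ls; cat > h.py <<'E'
import numpy as np, cv2
from plant import bot
def cam(n,f):
    c=bot.capture(n); cv2.imwrite('pics/'+f,c['pixels'][:,:,::-1])
    import pickle; pickle.dump(c,open('pics/'+f[:-4]+'.pkl','wb')); return c
def load(f):
    import pickle; return pickle.load(open('pics/'+f+'.pkl','rb'))
def ray(c,u,v):
    K=np.array([[c['fx'],0,c['cx']],[0,c['fy'],c['cy']],[0,0,1.]])
    p=cv2.undistortPoints(np.array([[[u,v]]],float),K,np.array([c['k1'],0,0,0.]))[0,0]
    d=np.array([(u-c['cx'])/c['fx'],(v-c['cy'])/c['fy']]); q=d.copy()
    for _ in range(30): q=d/(1+c['k1']*(q@q))
    return np.array(c['rotation']).reshape(3,3)@np.array([*q,1.])
def at(c,u,v,z):
    d=ray(c,u,v); e=np.array(c['eye']); return e+d*(z-e[2])/d[2]
def proj(c,P):
    q=np.array(c['rotation']).reshape(3,3).T@(np.array(P,float)-np.array(c['eye'])); s=q[:2]/q[2]; s=s*(1+c['k1']*(s@s))
    return np.array([s[0]*c['fx']+c['cx'],s[1]*c['fy']+c['cy']])
E
sed -i '/undistortPoints/d;/K=np.array/d' h.py
python3 - <<'E'
from h import *
for n in('top','side'):
    c=cam(n,n+'0.png'); print(n,{k:c[k] for k in c if k!='pixels'})
print(bot.get_obs())
E
```

```text
pics
top {'fx': 374.6981801586776, 'fy': 374.6981801586776, 'cx': 251.955238449276, 'cy': 189.77786149502157, 'k1': -0.014626950051253623, 'eye': array([472.1097041 , 185.59886049, 908.28339526]), 'rotation': array([-3.08139108, -0.01013275, -1.54888782])}
side {'fx': 482.2204153862889, 'fy': 482.2204153862889, 'cx': 263.4277224520326, 'cy': 197.15976143432886, 'k1': -0.037009691586725096, 'eye': array([454.1982832 , 942.49593666, 483.84222737]), 'rotation': array([-2.07008920e+00,  6.90641306e-04, -3.06220131e+00])}
{'time': 0.1, 'joint_positions': array([-1.37900104e+00,  3.42642519e-01,  1.52489904e+00, -1.75526598e-05,
        1.27540548e+00, -1.46013797e-01]), 'dq': array([-0.00099089, -0.00384995, -0.00046097, -0.00010146,  0.00014531,
       -0.00123616]), 'tau': array([ 1.17276752e-03, -4.32005560e+01, -2.44693726e+01,  7.18858279e-02,
        5.26564009e-02, -5.08525966e-05]), 'tool_pos': array([ 173.94336758, -495.00586686,  251.12773927]), 'tcp_rot': array([-3.14025024e+00, -1.80450325e-04,  3.37814081e-01]), 'contact_force': array([ 0.18463297, -0.91972495,  0.26511885]), 'moment': array([ 0.01466049,  0.01938951, -0.01687955]), 'finger_force': 0.0, 'grip_width': 91.68189817449147}
```

View pics/top0.png

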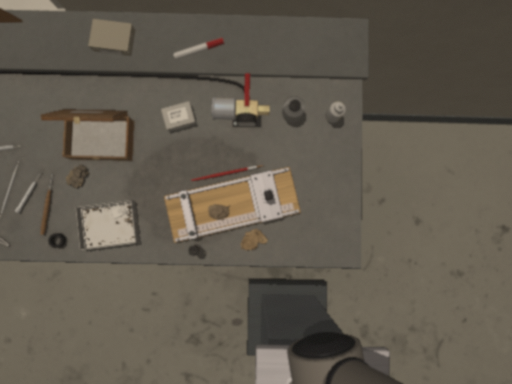

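View pics/side0.png

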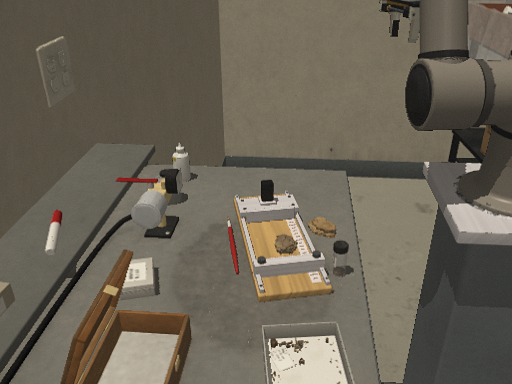

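The top view shows the board centred near (232,204), the fence at left (187,215), the jaw at right (265,197) with its knob at (269,196), and the slab at (219,212). The side view agrees: knob (267,190), slab (286,243), fence (290,265). I'll zoom in to measure.

```bash
python3 - <<'E'
s=open('h.py').read()
s=s.replace("np.array(c['rotation']).reshape(3,3)","Rt(c)").replace("def cam","from scipy.spatial.transform import Rotation as R\ndef Rt(c): return R.from_euler('xyz',c['rotation']).as_matrix()\ndef cam",1)
s+='''
def crop(f,u0,v0,w,h,k,o):
    im=cv2.imread('pics/'+f)[v0:v0+h,u0:u0+w]; cv2.imwrite('pics/'+o,cv2.resize(im,None,fx=k,fy=k,interpolation=cv2.INTER_CUBIC))
'''
open('h.py','w').write(s)
E
python3 - <<'E'
from h import *
crop('top0.png',155,160,155,90,5,'topc.png'); crop('side0.png',225,170,120,135,4.4,'sidec.png')
t=load('top0');s=load('side0')
for n,c,p in(('t',t,[(269,196,79.5),(219,212,20),(232,204,14)]),('s',s,[(267,182,79.5),(286,243,20)])):
    for u,v,z in p: print(n,u,v,at(c,u,v,z).round(1))
E
```

```text
t 269 196 [509.3 140.3  79.5]
t 219 212 [471.4 254.5  20. ]
t 232 204 [491.2 224.6  14. ]
s 267 182 [511.3 144.3  79.5]
s 286 243 [470.5 255.   20. ]
```

View pics/topc.png

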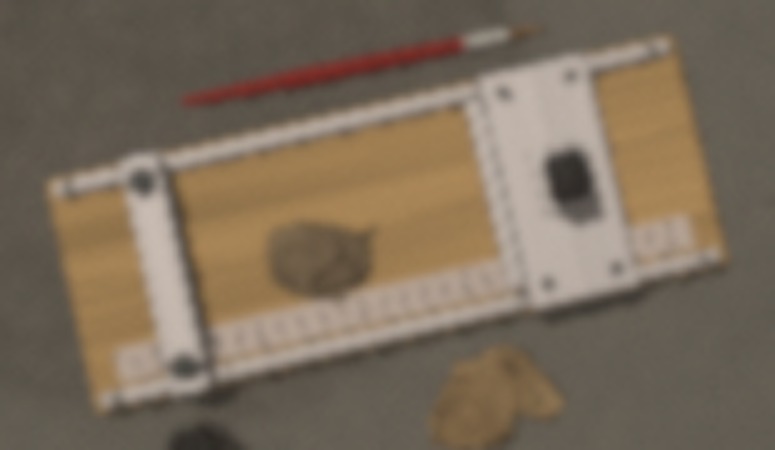

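View pics/sidec.png

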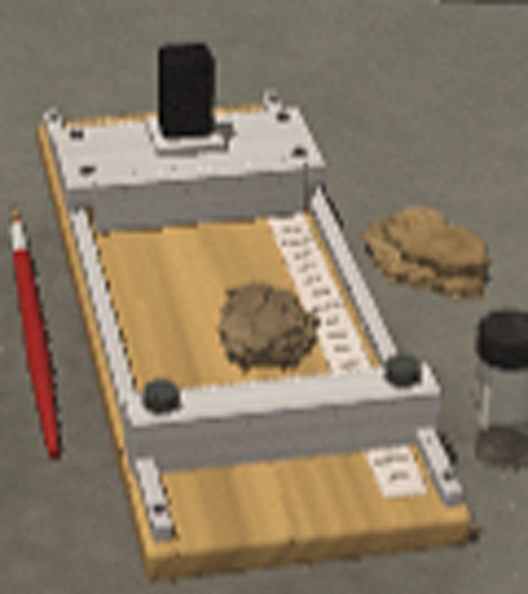

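```bash
cat >> h.py <<'E'
def tc(c,x,y,z): return at(c,155+(x+.5)/5-.5,160+(y+.5)/5-.5,z)
def sc(c,x,y,z): return at(c,225+(x+.5)/4.4-.5,170+(y+.5)/4.4-.5,z)
E
python3 - <<'E'
from h import *
t=load('top0');s=load('side0')
C=np.array([tc(t,*p,14) for p in[(50,180),(675,40),(725,258),(98,408)]]); b=C.mean(0)
# board +y: from right (jaw) to left (fence)
yv=(C[0]+C[3]-C[1]-C[2]); L=np.linalg.norm(yv)/2; yv/=np.linalg.norm(yv)
xv=(C[1]+C[0]-C[2]-C[3])/-2; print('corners',C.round(1).tolist(),'centre',b.round(1),'L',L,'W',np.linalg.norm(xv)); xv=np.array([yv[1],-yv[0],0])
print('yv',yv.round(4),'angle of +y',np.degrees(np.arctan2(yv[1],yv[0])))
def loc(P): d=P-b; return np.round([d@xv,d@yv],1)
for n,P in dict(knobtop=tc(t,571,170,79.5),jawedgeA=tc(t,468,98,39.5),jawedgeB=tc(t,520,300,39.5),carL=tc(t,510,192,35.5),carR=tc(t,615,170,35.5),fenA=tc(t,162,160,38),fenB=tc(t,208,378,38),fbA=tc(t,122,165,38),fbB=tc(t,172,390,38),slabmid=tc(t,318,258,20),slabL=tc(t,268,255,20),slabR=tc(t,372,245,20),
  s_knobtop=sc(s,187,52,79.5),s_brdL=sc(s,150,570,14),s_brdR=sc(s,470,530,14),s_brdFarL=sc(s,42,125,14),s_fenceTopbackL=sc(s,130,405,38),s_fentopbackR=sc(s,437,375,38),s_slab=sc(s,267,325,20)).items(): print(n,P.round(1),loc(P))
o=bot.get_obs();print(o['tool_pos'],o['tcp_rot'])
E
```

```text
corners [[507.6, 385.7, 14.0], [581.6, 88.5, 14.0], [477.6, 62.9, 14.0], [400.1, 359.2, 14.0]] centre [491.7 224.1  14. ] L 306.28881161597434 W 108.95679731642917
yv [-0.2473  0.9689  0.    ] angle of +y 104.31886816531255
knobtop [514.6 140.8  79.5] [  1.6 -86.4]
jawedgeA [549.1 187.2  39.5] [ 46.5 -49.9]
jawedgeB [455.9 161.1  39.5] [-50.2 -52.2]
carL [505.9 166.7  35.5] [ -0.4 -59.1]
carR [517.3 117.9  35.5] [  -1.5 -109.2]
fenA [517.1 328.7  38. ] [50.5 95.1]
fenB [416.9 304.3  38. ] [-52.7  96.2]
fbA [514.4 347.2  38. ] [ 52.4 113.7]
fbB [411.  320.7  38. ] [-54.3 113.6]
slabmid [473.3 256.5  20. ] [-9.8 36. ]
slabL [474.2 280.1  20. ] [-3.1 58.7]
slabR [480.  231.1  20. ] [-9.6  9.7]
s_knobtop [511.3 141.9  79.5] [ -1.3 -84.4]
s_brdL [505. 396.  14.] [ 55.4 163.3]
s_brdR [397.6 367.   14. ] [-55.8 161.8]
s_brdFarL [581.8  92.   14. ] [  54.6 -150.2]
s_fenceTopbackL [517.1 337.1  38. ] [ 52.6 103.2]
s_fentopbackR [408.6 310.5  38. ] [-59.2 104.3]
s_slab [471.6 256.6  20. ] [-11.4  36.5]
[ 173.94336758 -495.00586686  251.12773927] [-3.14025024e+00 -1.80450325e-04  3.37814081e-01]
```

The scene is consistent: knob at (512.5, 141), board +y at 104.3°, fence face about 144 mm from the jaw face. The top and side views agree within about 3 mm. Moving above the knob now.

Request:
play_rows(commands=[{"x":0.011,"y":-0.01,"z":0.002,"twist":0},{"x":0.032,"y":-0.029,"z":0.006,"twist":0},{"x":0.064,"y":-0.059,"z":0.012,"twist":0},{"x":0.095,"y":-0.088,"z":0.018,"twist":0},{"x":0.127,"y":-0.117,"z":0.024,"twist":0},{"x":0.159,"y":-0.146,"z":0.03,"twist":0},{"x":0.191,"y":-0.176,"z":0.036,"twist":0},{"x":0.223,"y":-0.205,"z":0.042,"twist":0}], jaw=0)

```text
time: 0.9
tool_pos: [316.6, -225.3, 209.4]
tcp_rot: [-3.141, -0.0, 0.338]
contact_force: [0.8, -0.5, -0.1]
grip_width: 92.0
finger_force: 0.0
```

Request:
play_rows(commands=[{"x":0.032,"y":-0.029,"z":0.006,"twist":0},{"x":0.064,"y":-0.059,"z":0.012,"twist":0},{"x":0.095,"y":-0.088,"z":0.018,"twist":0},{"x":0.127,"y":-0.117,"z":0.024,"twist":0},{"x":0.159,"y":-0.146,"z":0.03,"twist":0},{"x":0.191,"y":-0.176,"z":0.036,"twist":0},{"x":0.223,"y":-0.205,"z":0.042,"twist":0},{"x":0.245,"y":-0.225,"z":0.046,"twist":0}])

```text
time: 1.7
tool_pos: [472.8, 68.6, 163.1]
tcp_rot: [-3.141, 0.0, 0.34]
contact_force: [0.2, -1.8, -0.2]
grip_width: 92.1
finger_force: 0.0
```

Request:
play_rows(commands=[{"x":0.015,"y":-0.014,"z":0.003,"twist":1},{"x":0.03,"y":-0.028,"z":0.006,"twist":2},{"x":0.045,"y":-0.042,"z":0.009,"twist":3},{"x":0.055,"y":-0.052,"z":0.011,"twist":4},{"x":0.062,"y":-0.058,"z":0.012,"twist":5},{"x":0.062,"y":-0.058,"z":0.012,"twist":5},{"x":0.062,"y":-0.058,"z":0.012,"twist":5},{"x":0.062,"y":-0.058,"z":0.012,"twist":5}])

```text
time: 2.5
tool_pos: [511.7, 140.5, 151.7]
tcp_rot: [3.141, 0.001, 0.251]
contact_force: [-0.9, -0.1, -0.1]
grip_width: 92.0
finger_force: 0.0
```

```bash
python3 - <<'E'
from h import *
cam('side','side1.png'); c=cam('top','top1.png'); crop('side1.png',205,110,140,140,4,'side1c.png')
o=bot.get_obs();print(o['tool_pos'],np.degrees(o['tcp_rot']),o['joint_positions'])
E
```

```text
[512.04070929 140.35029735 151.82350352] [1.79993887e+02 2.82051971e-03 1.43331917e+01] [ 1.23191241e-01  4.54140421e-01  1.64950524e+00 -1.30095122e-04
  1.03798231e+00  1.44389226e+00]
```

View pics/side1c.png

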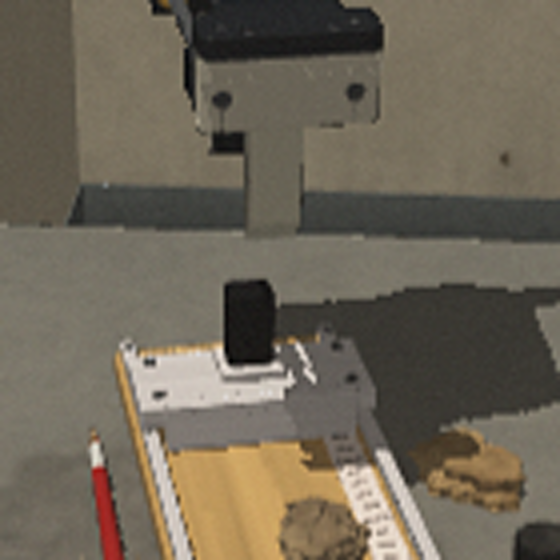

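The crop shows the knob at (248,320) and the lower end of the front finger at (272,235), above it and roughly aligned. I'll check by projection.

```bash
python3 - <<'E'
from h import *
s=load('side1'); yv=np.array([-.2473,.9689,0])
for d in(46,65):
  p=proj(s,np.array([512,140.4,151.8-25])+d*yv); print('finger',(p-[205,110])*4)
for P in([512,141,79.5],[514.6,140.8,79.5],[511.3,142,79.5]): print('knob',(proj(s,np.array(P)+9*yv)-[205,110])*4)
for P in([512,141,79.5],[514.6,140.8,79.5],): print('knob centre top',(proj(s,np.array(P))-[205,110])*4)
E
```

```text
finger [266.06754092 233.72158123]
finger [274.29310144 252.47940953]
knob [250.48657475 293.40283381]
knob [244.90743922 293.00818013]
knob [251.84386835 294.43624033]
knob centre top [247.06491486 284.77327839]
knob centre top [241.53548365 284.38548827]
```

Aligned to within about 1 mm. Descend, then grip.

Request:
play_rows(commands=[{"x":0,"y":0,"z":0.01,"twist":0},{"x":0,"y":0,"z":0.025,"twist":0},{"x":0,"y":0,"z":0.04,"twist":0},{"x":0,"y":0,"z":0.055,"twist":0},{"x":0,"y":0,"z":0.067,"twist":0},{"x":0,"y":0,"z":0.075,"twist":0},{"x":0,"y":0,"z":0.08,"twist":0},{"x":0,"y":0,"z":0.08,"twist":0}])

```text
time: 3.4
tool_pos: [512.1, 140.6, 71.2]
tcp_rot: [3.142, 0.001, 0.25]
contact_force: [-0.4, 0.7, 0.8]
grip_width: 92.3
finger_force: 0.0
```

Request:
play_rows(commands=[{"x":0,"y":0,"z":0,"twist":0},{"x":0,"y":0,"z":0,"twist":0},{"x":0,"y":0,"z":0,"twist":0},{"x":0,"y":0,"z":0,"twist":0},{"x":0,"y":0,"z":0,"twist":0},{"x":0,"y":0,"z":0,"twist":0},{"x":0,"y":0,"z":0,"twist":0},{"x":0,"y":0,"z":0,"twist":0}], jaw=1)

```text
time: 4.2
tool_pos: [512.3, 140.7, 71.7]
tcp_rot: [3.141, 0.0, 0.251]
contact_force: [-0.2, 0.1, 0.1]
grip_width: 32.3
finger_force: 0.0
```

Request:
play_rows(commands=[{"x":0,"y":0,"z":0,"twist":0},{"x":0,"y":0,"z":0,"twist":0},{"x":0,"y":0,"z":0,"twist":0},{"x":0,"y":0,"z":0,"twist":0},{"x":0,"y":0,"z":0,"twist":0},{"x":0,"y":0,"z":0,"twist":0},{"x":0,"y":0,"z":0,"twist":0},{"x":0,"y":0,"z":0,"twist":0}])

```text
time: 5.0
tool_pos: [512.3, 140.7, 71.7]
tcp_rot: [3.142, -0.0, 0.251]
contact_force: [-0.1, 0.2, -0.5]
grip_width: 17.7
finger_force: 30.0
```

Gripped at 17.7 mm, and the knob is 18 mm. Pushing.

Request:
play_rows(commands=[{"x":0,"y":-0.003,"z":0,"twist":0},{"x":0,"y":-0.009,"z":0,"twist":0},{"x":0,"y":-0.016,"z":0,"twist":0},{"x":0,"y":-0.023,"z":0,"twist":0},{"x":0,"y":-0.03,"z":0,"twist":0},{"x":0,"y":-0.036,"z":0,"twist":0},{"x":0,"y":-0.041,"z":0,"twist":0},{"x":0,"y":-0.044,"z":0,"twist":0}])

```text
time: 5.8
tool_pos: [501.1, 183.9, 71.7]
tcp_rot: [3.142, 0.0, 0.251]
contact_force: [-1.0, -2.6, 0.5]
grip_width: 17.5
finger_force: 30.0
```

Request:
play_rows(commands=[{"x":0,"y":-0.003,"z":0,"twist":0},{"x":0,"y":-0.006,"z":0,"twist":0},{"x":0,"y":-0.009,"z":0,"twist":0},{"x":0,"y":-0.012,"z":0,"twist":0},{"x":0,"y":-0.015,"z":0,"twist":0},{"x":0,"y":-0.018,"z":0,"twist":0},{"x":0,"y":-0.021,"z":0,"twist":0},{"x":0,"y":-0.024,"z":0,"twist":0}])

```text
time: 6.6
tool_pos: [495.1, 206.8, 71.6]
tcp_rot: [3.141, 0.001, 0.251]
contact_force: [-3.9, -3.6, 3.6]
grip_width: 17.7
finger_force: 30.0
```

Request:
play_rows(commands=[{"x":0,"y":-0.002,"z":0,"twist":0},{"x":0,"y":-0.004,"z":0,"twist":0},{"x":0,"y":-0.006,"z":0,"twist":0},{"x":0,"y":-0.008,"z":0,"twist":0},{"x":0,"y":-0.01,"z":0,"twist":0},{"x":0,"y":-0.012,"z":0,"twist":0},{"x":0,"y":-0.013,"z":0,"twist":0},{"x":0,"y":-0.014,"z":0,"twist":0}])

```text
time: 7.4
tool_pos: [491.6, 220.3, 71.6]
tcp_rot: [3.142, 0.001, 0.251]
contact_force: [-5.0, -3.3, 4.1]
grip_width: 17.9
finger_force: 30.0
```

```bash
python3 - <<'E'
from h import *
cam('side','side2.png'); cam('top','top2.png'); crop('side2.png',225,170,120,135,4.4,'side2c.png')
print(bot.get_obs()['contact_force'])
E
```

```text
[-4.51609049 -2.55112991  3.65930001]
```

View pics/side2c.png

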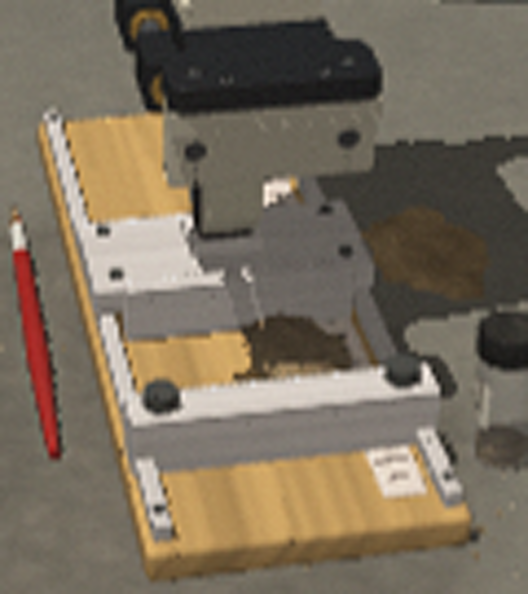

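The slab, near (300,345) in the crop, lies flat against the jaw and is nearing the fence. Continue slowly and watch the force.

Request:
play_rows(commands=[{"x":0,"y":-0.001,"z":0,"twist":0},{"x":0,"y":-0.002,"z":0,"twist":0},{"x":0,"y":-0.003,"z":0,"twist":0},{"x":0,"y":-0.0035,"z":0,"twist":0},{"x":0,"y":-0.004,"z":0,"twist":0},{"x":0,"y":-0.0045,"z":0,"twist":0},{"x":0,"y":-0.005,"z":0,"twist":0},{"x":0,"y":-0.005,"z":0,"twist":0}])

```text
time: 8.3
tool_pos: [490.4, 225.1, 71.7]
tcp_rot: [-3.142, 0.001, 0.251]
contact_force: [-4.7, -2.2, 3.4]
grip_width: 18.0
finger_force: 30.0
```

Request:
play_rows(commands=[{"x":0,"y":-0.0005,"z":0,"twist":0},{"x":0,"y":-0.001,"z":0,"twist":0},{"x":0,"y":-0.0015,"z":0,"twist":0},{"x":0,"y":-0.002,"z":0,"twist":0},{"x":0,"y":-0.0025,"z":0,"twist":0},{"x":0,"y":-0.003,"z":0,"twist":0},{"x":0,"y":-0.003,"z":0,"twist":0},{"x":0,"y":-0.003,"z":0,"twist":0}])

```text
time: 9.1
tool_pos: [489.6, 228.0, 71.6]
tcp_rot: [-3.142, 0.001, 0.251]
contact_force: [-4.9, -2.7, 4.3]
grip_width: 17.6
finger_force: 30.0
```

Request:
play_rows(commands=[{"x":0,"y":-0.0005,"z":0,"twist":0},{"x":0,"y":-0.001,"z":0,"twist":0},{"x":0,"y":-0.0015,"z":0,"twist":0},{"x":0,"y":-0.002,"z":0,"twist":0},{"x":0,"y":-0.002,"z":0,"twist":0},{"x":0,"y":-0.002,"z":0,"twist":0},{"x":0,"y":-0.002,"z":0,"twist":0},{"x":0,"y":-0.002,"z":0,"twist":0}])

```text
time: 9.9
tool_pos: [489.1, 229.9, 71.6]
tcp_rot: [-3.142, 0.001, 0.251]
contact_force: [-4.3, -3.7, 3.0]
grip_width: 17.9
finger_force: 30.0
```

Request:
play_rows(commands=[{"x":0,"y":-0.0005,"z":0,"twist":0},{"x":0,"y":-0.001,"z":0,"twist":0},{"x":0,"y":-0.0015,"z":0,"twist":0},{"x":0,"y":-0.002,"z":0,"twist":0},{"x":0,"y":-0.002,"z":0,"twist":0},{"x":0,"y":-0.002,"z":0,"twist":0},{"x":0,"y":-0.002,"z":0,"twist":0},{"x":0,"y":-0.002,"z":0,"twist":0}])

```text
time: 10.7
tool_pos: [488.6, 231.9, 71.6]
tcp_rot: [-3.142, 0.001, 0.251]
contact_force: [-5.1, -3.0, 4.3]
grip_width: 17.9
finger_force: 30.0
```

```bash
python3 - <<'E'
from h import *
cam('side','side3.png'); cam('top','top3.png'); 
a=cv2.imread('pics/side3.png')[195:275,235:335]; b=cv2.imread('pics/top3.png')[165:245,160:260]
cv2.imwrite('pics/c3.png',cv2.resize(np.hstack([a,b]),None,fx=4,fy=4,interpolation=cv2.INTER_CUBIC))
print(bot.get_obs()['contact_force'])
E
```

```text
[-4.79959732 -2.82102444  3.69131748]
```

View pics/c3.png

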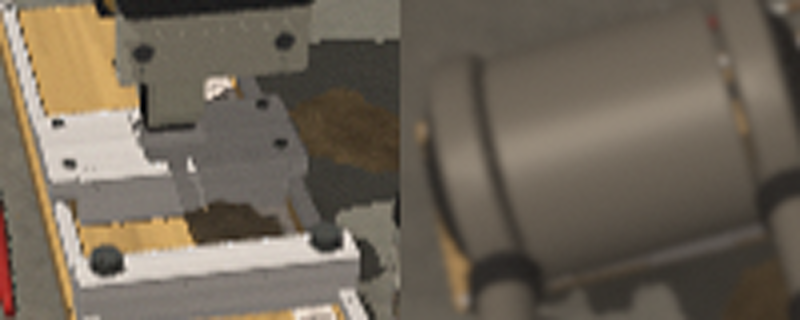

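Slab flat and nearly at the fence (230,215). There's no force rise yet, so I'll continue in small steps.

Request:
play_rows(commands=[{"x":0,"y":-0.0003,"z":0,"twist":0},{"x":0,"y":-0.0006,"z":0,"twist":0},{"x":0,"y":-0.0009,"z":0,"twist":0},{"x":0,"y":-0.0012,"z":0,"twist":0},{"x":0,"y":-0.0015,"z":0,"twist":0},{"x":0,"y":-0.0015,"z":0,"twist":0},{"x":0,"y":-0.0015,"z":0,"twist":0},{"x":0,"y":-0.0015,"z":0,"twist":0}])

```text
time: 11.6
tool_pos: [488.4, 232.6, 71.7]
tcp_rot: [3.141, 0.001, 0.251]
contact_force: [-4.3, -6.7, 4.4]
grip_width: 17.9
finger_force: 30.0
```

Request:
play_rows(commands=[{"x":0,"y":-0.0002,"z":0,"twist":0},{"x":0,"y":-0.0004,"z":0,"twist":0},{"x":0,"y":-0.0006,"z":0,"twist":0},{"x":0,"y":-0.0008,"z":0,"twist":0},{"x":0,"y":-0.001,"z":0,"twist":0},{"x":0,"y":-0.001,"z":0,"twist":0},{"x":0,"y":-0.001,"z":0,"twist":0},{"x":0,"y":-0.001,"z":0,"twist":0}])

```text
time: 12.4
tool_pos: [488.3, 233.0, 71.7]
tcp_rot: [3.14, 0.001, 0.251]
contact_force: [-3.1, -9.7, 4.8]
grip_width: 18.0
finger_force: 30.0
```

Contact force is about 8.6 N along the track, so the slab is snug. Release.

Request:
play_rows(commands=[{"x":0,"y":0,"z":0,"twist":0},{"x":0,"y":0,"z":0,"twist":0},{"x":0,"y":0,"z":0,"twist":0},{"x":0,"y":0,"z":0,"twist":0},{"x":0,"y":0,"z":0,"twist":0},{"x":0,"y":0,"z":0,"twist":0},{"x":0,"y":0,"z":0,"twist":0},{"x":0,"y":0,"z":0,"twist":0}], jaw=0.5)

```text
time: 13.2
tool_pos: [488.4, 234.2, 71.7]
tcp_rot: [3.142, -0.0, 0.251]
contact_force: [0.1, 0.3, -0.7]
grip_width: 46.4
finger_force: 0.0
```

Request:
play_rows(commands=[{"x":0,"y":0,"z":-0.008,"twist":0},{"x":0,"y":0,"z":-0.02,"twist":0},{"x":0,"y":0,"z":-0.04,"twist":0},{"x":0,"y":0,"z":-0.06,"twist":0},{"x":0,"y":0,"z":-0.08,"twist":0},{"x":0,"y":0,"z":-0.1,"twist":0},{"x":0,"y":0.02,"z":-0.115,"twist":0},{"x":0,"y":0.045,"z":-0.125,"twist":0}])

```text
time: 14.0
tool_pos: [500.0, 191.0, 199.3]
tcp_rot: [3.142, -0.003, 0.252]
contact_force: [0.2, -0.2, -0.4]
grip_width: 45.9
finger_force: 0.0
```

Request:
play_rows(commands=[{"x":0,"y":0.03,"z":-0.005,"twist":0},{"x":0,"y":0.065,"z":-0.01,"twist":0},{"x":0,"y":0.1,"z":-0.01,"twist":0},{"x":0,"y":0.14,"z":-0.01,"twist":0},{"x":0,"y":0.18,"z":-0.01,"twist":0},{"x":0,"y":0.215,"z":-0.01,"twist":0},{"x":0,"y":0.24,"z":-0.01,"twist":0},{"x":0,"y":0.25,"z":-0.01,"twist":0}])

```text
time: 14.8
tool_pos: [562.0, -53.9, 207.8]
tcp_rot: [3.14, -0.001, 0.248]
contact_force: [0.1, 0.3, 0.3]
grip_width: 45.8
finger_force: 0.0
```

```bash
python3 - <<'E'
from h import *
cam('side','side4.png'); cam('top','top4.png'); 
a=cv2.imread('pics/side4.png')[195:275,235:335]; b=cv2.imread('pics/top4.png')[165:245,160:260]
cv2.imwrite('pics/c4.png',cv2.resize(np.hstack([a,b]),None,fx=4,fy=4,interpolation=cv2.INTER_CUBIC))
E
```

```text
(no output)
```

View pics/c4.png

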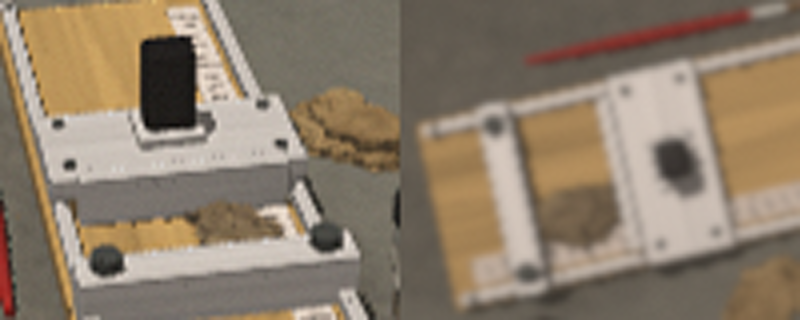

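The slab lies flat and spans the gap: it touches the fence at (540,215) and the jaw at (618,210) in the right half. The knob is free and the arm is clear.

```bash
python3 -c "
from plant import bot
print(bot.close_job())"
```

```text
the job is handed in; nothing more can be done
None
```

The job is handed in at about 15 s: in the last pictures the slab lies flat and snug between jaw and fence (about 9 N of push at the end), with the knob released and the arm clear.

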